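Clamp a filter cartridge and hold the leak tester's enabling plunger

ROBOT

A 7-joint arm with a two-finger parallel gripper is mounted at the origin on the work surface. World frame = base frame: x ahead of the robot, y to its left, z up, the work surface at z = 0. Lengths are in m, angles in degrees, forces in N, time in s.
With the tool pointing down it reaches from about 0.4 to 0.875 m from the base axis. Payload 6.5 kg.
Tool frame: the origin (TCP) lies at the very end of the fingers, on their centre line; the grasp point (between the pads) lies arm.grip_depth behind it (arm.grip_depth is the distance from the TCP to the grasp point, in m); z points along the fingers, y is the line along which they close (so a half turn about z gives the same grasp; the last joint's range is limited). The gripper opens to 88 mm and grips with 3 to 60 N. Pads are 18 mm wide; open, the fingers measure 123 mm over their backs; the gripper's body (75 mm by 187 mm) begins 45 mm behind the grasp point.
Start: joints at [-79.653, 30.733, -0.252, 88.115, 0.149, 61.152, -4.079], TCP at [0.159, 0.63, 0.239] pointing down, gripper open.
Joint ranges: [-154.64, 154.64], [-21.42, 123.67], [-72.66, 72.17], [13.99, 137.28], [-74.86, 254.86], [10.95, 109.41], [-158.01, 158.01]. Speed limits (degrees/s): [136.94, 136.94, 180, 180, 180, 180, 180].

INTERFACE

Orientations are given as a 3x3 rotation matrix whose columns are the frame's x, y, z axes.
In Python, from station import arm gives the robot as it stands.
- The arm moves only by the tool play_rows, never from a script. Its argument "increments" is text: rows parted by semicolons, each of 7 numbers parted by spaces: the opening, from 0 (shut) to 1 (fully open), then the shift along the tool's x, y, z normalised to -1 to 1, where 1 is 0.12 m, then the turn, a rotation vector about the tool's x, y, z normalised to -1 to 1, where 1 is 180 degrees. In form: jaw x y z rx ry rz; .... A call has 1 to 8 rows; each row is the pose to reach, as a shift and turn from the pose commanded when the call began, along the tool's axes at that moment, turning the shorter way round; what a row does not reach only later rows make up. A row lasts 1/10 s, in which the tool goes at most 50 mm and 8.59 degrees, less where a joint would pass 70% of its speed; a pose out of reach is approached as far as the arm can. A call with a number of a shift or a turn outside -1 to 1 is refused whole. A call with a gripper value outside its range is refused whole. The fingers move at their own pace and stop on an object; the grip force is fixed at half the most. Time passes only in rows, so rows that repeat a pose let the fingers close. It gives the time, the measured TCP pose, the force, the opening and the grip force at its end, in the units of the state.
- arm.sense(): the state, without advancing time (a new reading comes with each control period).
- arm.read_camera(name): name is "scene" or "top" or "wrist"; returns a dict with "img" (420x560x3 uint8, red, green, blue), "z_map" (420x560 float32, m along the optical axis (not along the pixel's ray), 0 where there is no reading), "camera_matrix" (3x3 intrinsics, pixels), "world_to_cam" (4x4, takes a point from world to camera coordinates); the wrist camera has in their place "tool_from_camera" (4x4, takes a point from camera to tool coordinates, whose origin is the TCP and whose axes are the flange's). Camera axes: x right, y up, looking along -z (the intrinsics and any distortion apply to the point x, -y, -z); pixel columns grow to the right and rows downward; lengths in m; the calibration is good to about 2 mm. The wrist camera is an equidistant fisheye: a pixel r from the principal point sees the ray r / f radians off the axis. A picture is of the moment at which its call begins: read the wrist's pose just before it.
- arm.close_job(): hands the job in; it is judged then, once.
The state is a dict: "time_s": time; "joint_positions": joint angles; "dq": joint speeds; "joint_torque": joint torques, N m; "ee_pos": TCP position; "tcp_rot": TCP orientation; "wrist_force": force on the tool from outside, world axes, zero at the start; "moment": the same for the moment, N m; "opening": opening from 0.0 (shut) to 1.0 (fully open); "finger_force": force on a finger pad.
Only numpy, scipy, OpenCV 4.12 (cv2) and the standard library are available. Lean on these libraries where they do the work, as an engineer would, in place of code of your own. Each camera call takes 0.05 s, during which the arm holds its last target. There are 200 camera calls.

TASK

Turn the crank of the bench clamp clockwise until its sliding jaw grips the filter cartridge snugly against the fixed jaw, then let go of the crank. After that press the palm plunger - the round one inside a collar - down until its top is level with the collar's rim, which is its enabling middle position (never down to its bottom stop, where it cuts out), and finish while still holding it there. Leave the bare mushroom button unpressed and the other things on the bench where they are.

Things in the scene. Friction and masses are not known exactly. Their poses are not given: they have to be found in the camera images.
- clamp: Rack-and-pinion bench clamp, fixed: dark base plate 100 (x) x 250 (y) x 15 mm; origin at the centre of its underside, z up. Jaws slide along its y: fixed jaw at the +y end, sliding jaw mid, grey gearbox (56 x 50 mm, top z = 70 mm) with the crank at the -y end. Crank axis: vertical, through (0, -95 mm). Only the crank's hub (to z = 89 mm), arm and knob rise above z = 75 mm.
- fixed_face (a point): Fixed aluminium jaw of the clamp, 80 x 25 mm, from z = 15 to 70 mm; this point is the middle of the lower edge of its gripping face, 15 mm above the bench, which looks along the clamp's -y and lies at y = +72.5 mm of the clamp's frame.
- jaw: Sliding aluminium jaw, 80 x 22 mm, top at z = 71 mm; origin at the middle of its gripping face, 15 mm above the bench; the face looks along the clamp's +y and lies at y = -2.5 mm plus 14 mm per rad of crank in the clamp's frame (opening between jaws 75 mm at crank 0). It stays where the crank leaves it and keeps its clamping force when the crank is let go.
- crank (a joint): Angle of the clamp's crank in rad, 0 to 3.6, growing clockwise seen from above, which closes the jaw (14 mm per rad). At 0 the arm points along the clamp's +x, at 1.57 along its -y. The cartridge is gripped by both jaws at about 3.07. Friction about 0.2 Nm (4 N at the knob); it stays where it is left. Starts between 0 and 0.9.
- knob_top (a point): Centre of the top face of the crank's handle: an upright black cylinder 22 mm in diameter, 42 mm tall, from z = 84 to 126 mm above the bench, 55 mm from the crank's axis. It spins freely on the crank's arm, so a gripper holding it can keep its orientation while going round; push on past first resistance (about 13 N at the knob) to clamp snugly. Flat arm below it, top at z = 84 mm.
- cartridge: The filter cartridge to clamp: white block 50 (x) x 32 (y) x 42 mm high with two ports 9 mm tall on top, about 120 g, standing loose on the clamp's base plate (z = 15 mm) between the jaws, a little askew; origin at the centre of its underside. The sliding jaw pushes it along and squares it up; its 32 mm side goes between the jaws.
- pod: Housing of the enabling plunger, fixed to the bench, left or right of the clamp: grey plate 80 x 80 x 20 mm carrying a round grey collar of 74 mm outer and 62 mm inner diameter, rim at z = 70 mm; origin at the centre of its underside.
- collar_rim (a point): Centre of the collar's upper rim, 70 mm above the bench: the plunger's top must be brought level with this.
- plunger_top (a point): Centre of the top face of the plunger's flat black round cap, 56 mm in diameter: at z = 82 mm when released (12 mm above the rim), z = 70 mm when level with the rim. Moves straight down inside the collar.
- plunger (a joint): Travel of the plunger in m: 0 released, 0.012 level with the collar's rim (enabled), 0.019 and more cuts out, bottom stop at 0.022. Spring return: about 3 N to start it, 9 N when level, 0.5 N more per mm, 12.5 N at 0.019.
- stop_top (a point): Centre of the top of the other control: a bare mushroom button 48 mm in diameter without a collar, top at z = 82 mm, on a plain grey box 80 x 80 x 50 mm, on the other side of the clamp from the plunger. Not to be pressed.
- stop (a joint): Travel of the bare mushroom button in m, 0 released to 0.006 pressed.
- spatula: Bystander: steel lab spatula, 160 mm long, lying beyond the clamp.
- jar: Bystander: small jar, 50 mm in diameter, 55 mm high, at the front right of the clamp.
- rack: Bystander: white tube rack block 80 x 130 x 50 mm with holes, beyond the clamp.
- reagent: Bystander: amber bottle, 64 mm in diameter, 130 mm high, beyond the clamp.
- beaker: Bystander: glass beaker, 70 mm in diameter, 80 mm high, beyond the clamp.
- tipbox: Bystander: blue open tip box 85 x 120 x 50 mm at the front left.
- spare: Bystander: a second cartridge, same as the one in the clamp, standing on the bench at the front right; not used.
There are look-alikes about, which are no part of the job. What is shaped like the pod but blue is not meant. What is shaped like the cartridge but pink is not meant.

How it is judged:
By the outcome, as a careful person would: the job done as asked, in the order asked, and still so for the second after the job is handed in, while the arm keeps its last pose, push and grip.
It also fails if it takes over 58 s, if anything falls off the work surface, if the arm or the gripper's body presses on something with over 40 N, if the wrist force passes 120 N, or if a joint passes its speed limit or range.

## Working session

There is one attempt and no reset: what is moved stays moved. The work goes in short steps, Python scripts to look and compute and a tool call to move; the robot and the scene stay as the last step left them, time stands still between calls to the robot, and variables do not carry over. Pictures are saved under pics/ and viewed, at most 10 in all, crops included, and the job is handed in when it is done.

Besides the shell and the picture viewer there is one more tool, called after ">>>" as a command line: name --argument value ..., lists and objects as JSON in quotes. play_rows: Moves the arm, as the interface text tells. Scaled input: -1 to 1 covers 0.12 m each way for a shift and 180 degrees each way for a turn. Its arguments: {"type":"object","properties":{"increments":{"type":"string"}},"required":["increments"]}

```bash
ls && mkdir -p pics && python3 - <<'E'
from station import arm
import cv2
print(arm.grip_depth); s=arm.sense(); print(s)
for n in("scene","top"):
    c=arm.read_camera(n); cv2.imwrite(f"pics/{n}0.png",c["img"][:,:,::-1]); print(n,c["camera_matrix"],c["world_to_cam"])
E
```

```text
pics
0.0187
{'time_s': 0.0, 'joint_positions': array([-79.65240526,  30.77665191,  -0.2538394 ,  88.1694281 ,
         0.14771791,  61.15087947,  -4.07882965]), 'dq': array([-0.04719023,  0.01816002, -0.06181428, -0.11218447, -0.02313524,
       -0.02526625, -0.02636812]), 'joint_torque': array([ 5.03102046e-05, -5.70992625e+01,  9.90783758e-01, -2.51596105e+01,
       -5.62795030e-02,  1.80162670e-02,  1.58093799e-04]), 'ee_pos': array([0.15866411, 0.62971901, 0.23785734]), 'tcp_rot': array([[-9.69715193e-01,  2.44238310e-01, -3.05245887e-04],
       [ 2.44238476e-01,  9.69713780e-01, -1.65870807e-03],
       [-1.09118914e-04, -1.68302721e-03, -9.99998578e-01]]), 'wrist_force': array([ 0.44717296, -0.82295134,  0.36667748]), 'moment': array([ 0.02535586,  0.01631551, -0.02744732]), 'finger_force': 0.0, 'opening': 1.001934591566511}
scene [[389.1488231    0.         277.57499567]
 [  0.         389.1488231  205.53401044]
 [  0.           0.           1.        ]] [[ 0.80710936  0.59024997  0.01339649 -0.46816399]
 [-0.44333721  0.59092339  0.67398937  0.18969204]
 [ 0.3899059  -0.54992229  0.73861957 -1.33295033]
 [ 0.          0.          0.          1.        ]]
top [[490.44365427   0.         282.48087741]
 [  0.         490.44365427 217.60397523]
 [  0.           0.           1.        ]] [[-0.01165976 -0.99992136  0.00461866  0.02174321]
 [ 0.99580361 -0.0111922   0.09082899 -0.5850005 ]
 [-0.09077015  0.00565832  0.99585579 -1.47061766]
 [ 0.          0.          0.          1.        ]]
```

View pics/scene0.png

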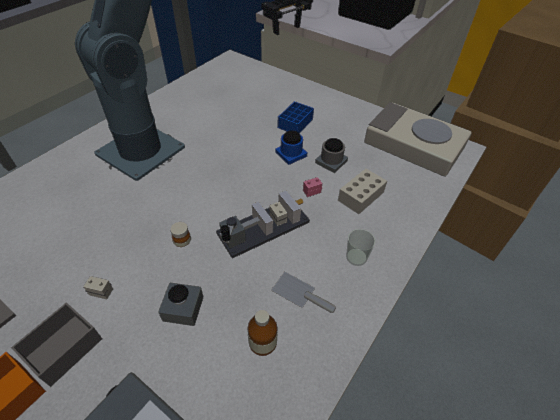

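View pics/top0.png

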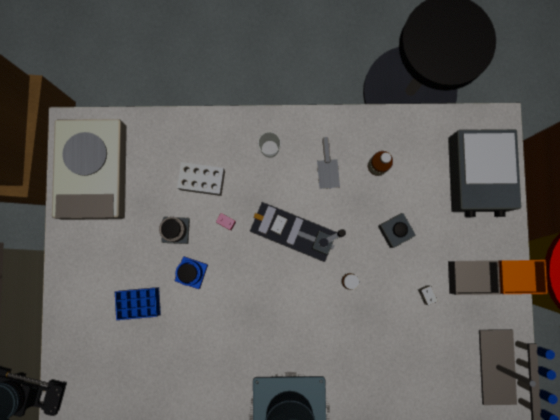

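Top view: the clamp is at (296,230), with the crank knob at (340,233). Pod candidates are the grey collar at (174,229) and the blue look-alike at (190,272). The bare mushroom box is at (397,230). Cartridge candidates are the white one in the clamp at (280,225), the pink one at (226,221) and the spare at (428,294). I choose the grey collar and the cartridge in the clamp, and will check with a crop.

```bash
cat > h.py <<'E'
import numpy as np, cv2
from station import arm
def ray(c,uv,z):
    """pixel -> world point on plane at height z"""
    K=c["camera_matrix"]; T=c["world_to_cam"]; R=T[:3,:3]; o=-R.T@T[:3,3]
    d=np.linalg.inv(K)@[uv[0],uv[1],1]; d=R.T@(d*[1,-1,-1])
    return o+d*(z-o[2])/d[2]
def proj(c,p):
    q=c["world_to_cam"]@np.append(p,1); q=c["camera_matrix"]@(q[:3]*[1,-1,-1]); return q[:2]/q[2]
def shift(s,target):
    """normalised tool shift from sensed pose to world target"""
    return np.round(s["tcp_rot"].T@(np.array(target)-s["ee_pos"])/0.12,3)
E
python3 - <<'E'
from h import *
c=arm.read_camera("top"); im=c["img"][:,:,::-1].copy()
a=cv2.resize(im[190:300,150:360],None,fx=3.8,fy=3.8,interpolation=cv2.INTER_CUBIC)
a=cv2.convertScaleAbs(a,alpha=1.6); cv2.imwrite("pics/crop1.png",a)
g=cv2.cvtColor(im,cv2.COLOR_BGR2GRAY)
m=np.zeros_like(g);m[195:268,244:352]=1
dark=((g<75)&(m>0)).astype(np.uint8)
n,l,st,ce=cv2.connectedComponentsWithStats(dark)
for i in range(1,n):
    if st[i,4]>60: print(st[i],ce[i]); print(cv2.minAreaRect(np.argwhere(l==i)[:,::-1].astype(np.float32)))
# black cap/knob
for th in (20,30,40):
  n,l,st,ce=cv2.connectedComponentsWithStats((g<th).astype(np.uint8))
  print(th,[(st[i].tolist(),ce[i].round(1).tolist()) for i in range(1,n) if st[i,4]>25 and 150<ce[i][0]<420 and 190<ce[i][1]<300])
E
```

```text
[257 202  13  15 101] [262.35643564 209.07920792]
((262.4000244140625, 209.2000274658203), (8.049844741821289, 13.416407585144043), 26.56505012512207)
[ 250  208   96   54 1776] [299.73648649 235.37331081]
((297.5517578125, 231.1206817626953), (89.50515747070312, 36.953372955322266), 21.801406860351562)
20 [([162, 222, 6, 15, 38], [164.6, 228.7]), ([393, 223, 14, 14, 59], [399.7, 231.0])]
30 [([162, 219, 18, 19, 268], [170.5, 228.5]), ([393, 222, 15, 15, 178], [399.9, 229.1]), ([178, 224, 8, 17, 29], [182.9, 233.6]), ([380, 226, 12, 21, 37], [385.3, 236.5]), ([266, 232, 21, 10, 77], [276.8, 236.5]), ([309, 243, 16, 13, 36], [315.5, 250.2]), ([178, 263, 20, 21, 309], [186.8, 272.7]), ([195, 262, 8, 20, 41], [199.7, 271.8])]
40 [([259, 204, 8, 11, 55], [262.3, 208.9]), ([251, 209, 76, 52, 827], [290.2, 237.0]), ([162, 219, 19, 20, 292], [170.6, 228.4]), ([175, 221, 12, 21, 59], [182.8, 232.8]), ([301, 220, 33, 17, 244], [313.6, 228.6]), ([392, 222, 16, 16, 203], [399.8, 229.4]), ([379, 226, 14, 21, 59], [385.1, 235.9]), ([337, 230, 8, 7, 34], [340.6, 233.1]), ([319, 239, 9, 8, 50], [323.2, 242.1]), ([193, 261, 10, 24, 71], [199.0, 272.4]), ([177, 262, 21, 22, 349], [186.8, 272.6])]
```

View pics/crop1.png

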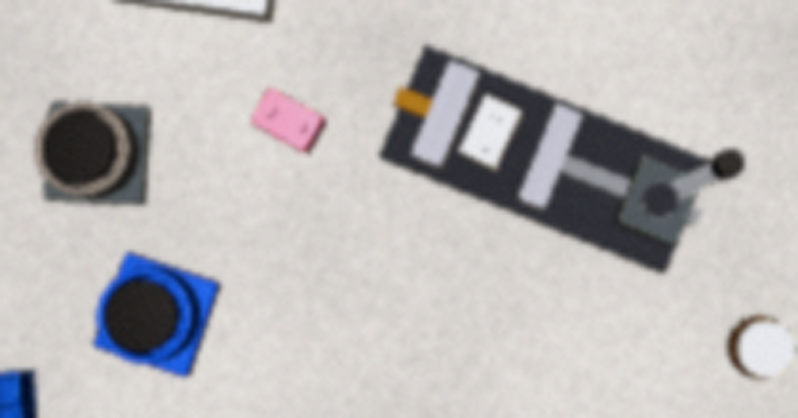

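The crop confirms it: a grey pod with its black cap at crop (85,147), the blue look-alike at (145,315), and the clamp with its crank hub at (660,198) and knob top at (728,163). The white cartridge is between the jaws at (492,132).

```bash
python3 - <<'E'
from h import *
c=arm.read_camera("top"); P=lambda u,v,z:ray(c,(150+(u+.5)/3.8-.5,190+(v+.5)/3.8-.5),z)
for n,a in dict(cornTL=(427,46,.015),cornBL=(380,157,.015),cornBR=(665,270,.015),hub=(660,198,.089),knob=(728,163,.126),cap=(81,147,.082),rim=(84,148,.07)).items(): print(n,P(*a).round(4))
print("stop",ray(c,(399.8,229.3),.082).round(4))
BL,BR,TL=[P(*a)[:2] for a in ((380,157,.015),(665,270,.015),(427,46,.015))]
y=(BL-BR)/np.linalg.norm(BL-BR); x=np.array([y[1],-y[0]]); print("L",np.linalg.norm(BL-BR),np.linalg.norm(TL-BL),"yaw",np.degrees(np.arctan2(-y[0],y[1])))
ctr=(TL+BR)/2; ax=ctr-.095*y; print("ctr",ctr,"axis",ax)
k=P(728,163,.126)[:2]-ax; print("r",np.linalg.norm(k),"crank",np.arctan2(-k@y,k@x))
# rim circle / cap from depth + dark mask
g=cv2.cvtColor(c["img"],cv2.COLOR_RGB2GRAY); m=(g<40).astype(np.uint8); m[:,:155]=0
n,l,st,ce=cv2.connectedComponentsWithStats(m)
for i in range(1,n):
    if 165<ce[i][0]<175 and 220<ce[i][1]<235 and st[i,4]>100:
        print(cv2.minEnclosingCircle(np.argwhere(l==i)[:,::-1].astype(np.float32)), ray(c,ce[i],.082))
s=c=arm.read_camera("scene")
g=s["img"]; cv2.imwrite("pics/crop2.png",cv2.convertScaleAbs(cv2.resize(g[120:270,190:370,::-1],None,fx=4,fy=4,interpolation=cv2.INTER_CUBIC),alpha=1.5))
for p in ((-0,0,0),): pass
E
```

```text
cornTL [0.6361 0.0776 0.015 ]
cornBL [0.5463 0.1162 0.015 ]
cornBR [ 0.4528 -0.1122  0.015 ]
hub [ 0.5076 -0.1027  0.089 ]
knob [ 0.5317 -0.1508  0.126 ]
cap [0.5523 0.3425 0.082 ]
rim [0.5524 0.3429 0.07  ]
stop [ 0.5418 -0.3287  0.082 ]
L 0.24681186268640576 0.09778903859865799 yaw -22.27252786417796
ctr [ 0.54443788 -0.01729266] axis [ 0.50843169 -0.10520485]
r 0.05121886152738443 crank 0.7109938206767041
((170.5, 228.5), 9.823541641235352) [0.55204786 0.34362343 0.082     ]
```

View pics/crop2.png

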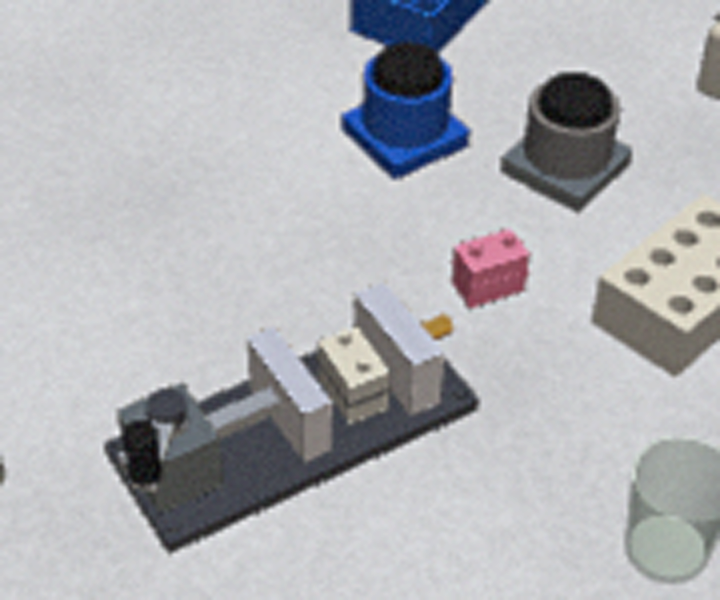

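The scene view agrees: the knob top is at crop (142,427) and the grey pod collar at (573,100). The pod is plain grey, and the jaws are open with the white cartridge between them. I'm moving above the crank now, with the tool orientation kept.

>>> play_rows --increments "1 -1 -0.8 0 0 0 0;1 -1 -0.8 0 0 0 0;1 -1 -0.8 0 0 0 0;1 -1 -0.8 0 0 0 0;1 -1 -0.8 0 0 0 0"

```text
time_s: 0.75
ee_pos: [0.253, 0.5069, 0.239]
tcp_rot: [[-0.969, 0.247, 0.0], [0.247, 0.969, 0.0], [-0.0, 0.0, -1.0]]
wrist_force: [-0.3, 0.9, 0.1]
opening: 0.999
finger_force: 0.0
```

>>> play_rows --increments "0.8 -1 -1 0 0 0 0;0.8 -1 -1 0 0 0 0;0.8 -1 -1 0 0 0 0;0.8 -1 -1 0 0 0 0;0.8 -1 -1 0 0 0 0"

```text
time_s: 1.25
ee_pos: [0.3399, 0.361, 0.2389]
tcp_rot: [[-0.969, 0.247, 0.0], [0.247, 0.969, -0.0], [-0.001, -0.0, -1.0]]
wrist_force: [0.0, -0.6, -0.2]
opening: 0.802
finger_force: 0.0
```

>>> play_rows --increments "0.6 -0.9 -1 0 0 0 0;0.6 -0.9 -1 0 0 0 0;0.6 -0.9 -1 0 0 0 0;0.6 -0.9 -1 0 0 0 0;0.6 -0.9 -1 0 0 0 0"

```text
time_s: 1.75
ee_pos: [0.4146, 0.2202, 0.2388]
tcp_rot: [[-0.969, 0.245, 0.0], [0.245, 0.969, 0.001], [-0.0, 0.001, -1.0]]
wrist_force: [0.4, 0.9, 0.6]
opening: 0.599
finger_force: 0.0
```

>>> play_rows --increments "0.6 -0.8 -1 0 0 0 0;0.6 -0.8 -1 0 0 0 0;0.6 -0.8 -1 0 0 0 0;0.6 -0.8 -1 0 0 0 0;0.6 -0.8 -1 0 0 0 0"

```text
time_s: 2.25
ee_pos: [0.4782, 0.0819, 0.2386]
tcp_rot: [[-0.97, 0.243, -0.0], [0.243, 0.97, 0.001], [0.0, 0.001, -1.0]]
wrist_force: [-0.1, 0.8, -0.2]
opening: 0.596
finger_force: 0.0
```

>>> play_rows --increments "0.6 -0.6 -1 0 0 0 0;0.6 -0.6 -1 0 0 0 0;0.6 -0.6 -1 0 0 0 0;0.6 -0.6 -1 0 0 0 0;0.6 -0.6 -1 0 0 0 0"

```text
time_s: 2.75
ee_pos: [0.5188, -0.0511, 0.2383]
tcp_rot: [[-0.97, 0.241, -0.001], [0.241, 0.97, 0.001], [0.001, 0.001, -1.0]]
wrist_force: [-0.2, 0.5, 0.3]
opening: 0.604
finger_force: 0.0
```

```bash
cat >> h.py <<'E'
def wray(c,s,uv,z):
    K=c["camera_matrix"]; v=np.array([uv[0]-K[0,2],uv[1]-K[1,2]]); r=np.hypot(*v); t=r/K[0,0]
    d=np.array([np.sin(t)*v[0]/r,-np.sin(t)*v[1]/r,-np.cos(t)]); T=c["tool_from_camera"]
    o=s["ee_pos"]+s["tcp_rot"]@T[:3,3]; d=s["tcp_rot"]@(T[:3,:3]@d); return o+d*(z-o[2])/d[2]
E
python3 - <<'E'
from h import *
s=arm.sense(); c=arm.read_camera("wrist"); print(c["tool_from_camera"].round(3),c["camera_matrix"][0],s["ee_pos"])
cv2.imwrite("pics/w1.png",cv2.convertScaleAbs(c["img"][:,:,::-1],alpha=1.6))
E
```

```text
[[-0.001  0.952  0.307  0.079]
 [ 1.     0.001 -0.     0.001]
 [-0.     0.307 -0.952 -0.145]
 [ 0.     0.     0.     1.   ]] [325.1922621    0.         284.34875852] [ 0.51877597 -0.05106404  0.23833983]
```

View pics/w1.png

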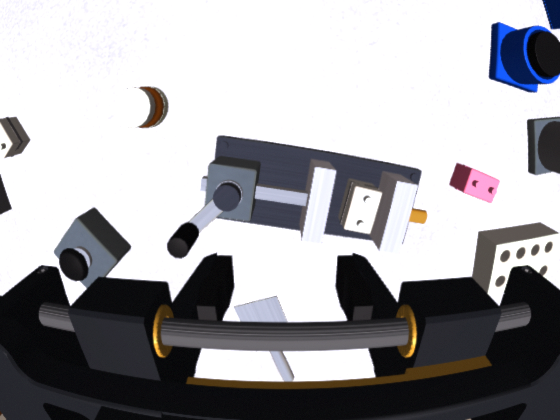

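The wrist view shows the knob top at about (180,244), the hub top at (229,197), and the cartridge at (362,205) between the jaws.

```bash
python3 - <<'E'
from h import *
s=arm.sense(); c=arm.read_camera("wrist"); g=cv2.cvtColor(c["img"],cv2.COLOR_RGB2GRAY)
print("hub",wray(c,s,(229,197),.089).round(4),"knob",wray(c,s,(180,244),.126).round(4))
cor=[(218,136),(420,169),(406,243),(212,225)]
W=[wray(c,s,u,.015) for u in cor]; print(np.round(W,4))
S=arm.read_camera("scene"); print("scene knob",ray(S,(225.4,226.6),.126).round(4),"cap",ray(S,(190+573/4,120+98/4),.082).round(4))
print(proj(S,[.5325,-.152,.126]), proj(S,[.552,.3425,.082]))
a=cv2.resize(c["img"][170:270,140:270,::-1],None,fx=5,fy=5,interpolation=cv2.INTER_CUBIC); cv2.imwrite("pics/w1c.png",cv2.convertScaleAbs(a,alpha=2.2,beta=20))
E
```

```text
hub [ 0.5084 -0.101   0.089 ] knob [ 0.5306 -0.1488  0.126 ]
[[ 0.4521 -0.1109  0.015 ]
 [ 0.5455  0.1147  0.015 ]
 [ 0.6385  0.084   0.015 ]
 [ 0.554  -0.1497  0.015 ]]
scene knob [ 0.5319 -0.1525  0.126 ] cap [0.556  0.3311 0.082 ]
[225.72179373 226.57039415] [334.00827442 142.2242428 ]
```

View pics/w1c.png

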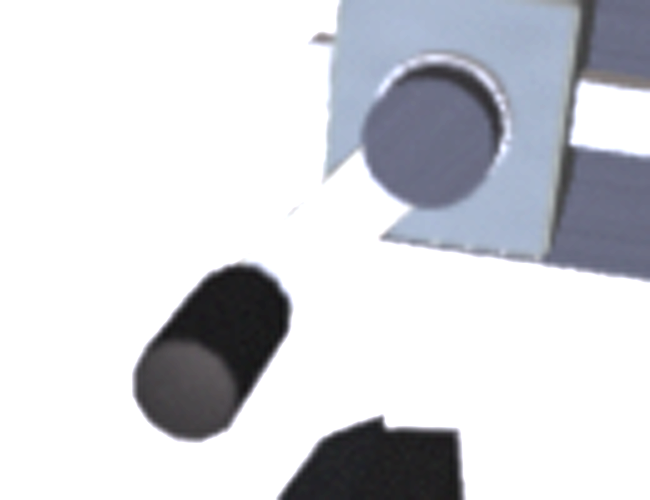

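```bash
python3 - <<'E'
from h import *
s=arm.sense(); c=arm.read_camera("wrist")
h=wray(c,s,(226.3,197.3),.089);k=wray(c,s,(177.3,247.7),.126); print(h,k,np.hypot(*(k-h)[:2]),np.degrees(np.arctan2(*(k-h)[1::-1])))
print(shift(s,[*k[:2],.16]),shift(s,[*k[:2],.094]))
E
```

```text
[ 0.50784371 -0.10417161  0.089     ] [ 0.53336203 -0.15328008  0.126     ] 0.055342808812524937 -62.54217851523634
[-0.326 -0.8    0.653] [-0.327 -0.801  1.203]
```

The hub-to-knob radius comes out at 55.3 mm, as it should. Next I move over the knob, descend and grip.

>>> play_rows --increments "0.6 -0.325 -0.8 0.6 0 0 0;0.6 -0.325 -0.8 0.6 0 0 0;0.6 -0.325 -0.8 0.6 0 0 0;0.6 -0.325 -0.8 0.6 0 0 0;0.6 -0.325 -0.8 0.6 0 0 0"

```text
time_s: 3.45
ee_pos: [0.533, -0.1553, 0.1667]
tcp_rot: [[-0.97, 0.243, -0.001], [0.243, 0.97, 0.001], [0.001, 0.001, -1.0]]
wrist_force: [-0.1, 0.7, -0.3]
opening: 0.598
finger_force: 0.0
```

>>> play_rows --increments "0.6 0 0 0.2 0 0 0;0.6 0 0 0.4 0 0 0;0.6 0 0 0.6 0 0 0;0.6 0 0 0.6 0 0 0;0.6 0 0 0.6 0 0 0"

```text
time_s: 3.95
ee_pos: [0.5336, -0.1553, 0.0958]
tcp_rot: [[-0.97, 0.242, 0.001], [0.242, 0.97, 0.001], [-0.001, 0.001, -1.0]]
wrist_force: [-0.2, -0.3, 0.6]
opening: 0.599
finger_force: 0.0
```

>>> play_rows --increments "0.1 0 0 0 0 0 0;0.1 0 0 0 0 0 0;0.1 0 0 0 0 0 0;0.1 0 0 0 0 0 0;0.1 0 0 0 0 0 0;0.1 0 0 0 0 0 0"

```text
time_s: 4.55
ee_pos: [0.5335, -0.156, 0.0952]
tcp_rot: [[-0.97, 0.244, 0.001], [0.244, 0.97, 0.001], [-0.001, 0.001, -1.0]]
wrist_force: [0.4, 3.7, 5.8]
opening: 0.237
finger_force: 30.0
```

```bash
cat >> h.py <<'E'
def arc(a0,angs,R=.055,th=np.radians(14.05)):
    X=np.array([-np.cos(th),np.sin(th)]);Y=np.array([np.sin(th),np.cos(th)])
    f=lambda a:R*np.array([np.cos(np.radians(a)),np.sin(np.radians(a))])
    for a in angs: v=(f(a)-f(a0))/.12; print(a,(v@X).round(3),(v@Y).round(3))
E
python3 -c "
from h import *
arc(-62.5,range(-68,-104,-5)); print(); arc(-103,range(-108,-144,-5));print(); arc(-143,range(-148,-182,-5)); print(arm.sense()['moment'])"
```

```text
-68 0.034 -0.028
-73 0.068 -0.05
-78 0.103 -0.069
-83 0.139 -0.085
-88 0.177 -0.097
-93 0.216 -0.107
-98 0.256 -0.113
-103 0.296 -0.115

-108 0.04 0.001
-113 0.08 0.006
-118 0.119 0.013
-123 0.157 0.025
-128 0.194 0.039
-133 0.23 0.057
-138 0.264 0.078
-143 0.297 0.102

-148 0.03 0.026
-153 0.058 0.055
-158 0.082 0.087
-163 0.105 0.12
-168 0.124 0.155
-173 0.14 0.192
-178 0.152 0.23
[0.8613778  0.06011525 0.02866731]
```

>>> play_rows --increments "0.1 0.034 -0.028 0 0 0 0;0.1 0.068 -0.05 0 0 0 0;0.1 0.103 -0.069 0 0 0 0;0.1 0.139 -0.085 0 0 0 0;0.1 0.177 -0.097 0 0 0 0;0.1 0.216 -0.107 0 0 0 0;0.1 0.256 -0.113 0 0 0 0;0.1 0.296 -0.115 0 0 0 0"

```text
time_s: 5.35
ee_pos: [0.4973, -0.1601, 0.0953]
tcp_rot: [[-0.97, 0.243, 0.004], [0.243, 0.97, 0.001], [-0.004, 0.002, -1.0]]
wrist_force: [4.3, 6.1, 1.8]
opening: 0.237
finger_force: 30.0
```

>>> play_rows --increments "0.1 0.042 0.006 0 0 0 0;0.1 0.083 0.015 0 0 0 0;0.1 0.122 0.025 0 0 0 0;0.1 0.16 0.037 0 0 0 0;0.1 0.197 0.052 0 0 0 0;0.1 0.233 0.07 0 0 0 0;0.1 0.267 0.091 0 0 0 0;0.1 0.3 0.115 0 0 0 0"

```text
time_s: 6.15
ee_pos: [0.4662, -0.1401, 0.0954]
tcp_rot: [[-0.97, 0.244, 0.006], [0.244, 0.97, -0.002], [-0.006, -0.0, -1.0]]
wrist_force: [7.2, 0.6, -2.3]
opening: 0.234
finger_force: 30.0
```

>>> play_rows --increments "0.1 0.03 0.026 0 0 0 0;0.1 0.058 0.055 0 0 0 0;0.1 0.082 0.087 0 0 0 0;0.1 0.105 0.12 0 0 0 0;0.1 0.124 0.155 0 0 0 0;0.1 0.14 0.192 0 0 0 0"

```text
time_s: 6.75
ee_pos: [0.4553, -0.1147, 0.0954]
tcp_rot: [[-0.969, 0.245, 0.005], [0.245, 0.969, -0.003], [-0.006, -0.001, -1.0]]
wrist_force: [5.3, -2.8, -2.5]
opening: 0.242
finger_force: 30.0
```

```bash
python3 -c "
from h import *
arc(-173,range(-177,-206,-4))"
```

```text
-177 0.01 0.03
-181 0.019 0.061
-185 0.025 0.093
-189 0.029 0.124
-193 0.031 0.156
-197 0.03 0.188
-201 0.027 0.22
-205 0.022 0.252
```

>>> play_rows --increments "0.1 0.01 0.03 0 0 0 0;0.1 0.019 0.061 0 0 0 0;0.1 0.025 0.093 0 0 0 0;0.1 0.029 0.124 0 0 0 0;0.1 0.031 0.156 0 0 0 0;0.1 0.031 0.17 0 0 0 0"

```text
time_s: 7.35
ee_pos: [0.456, -0.0943, 0.0953]
tcp_rot: [[-0.969, 0.245, 0.004], [0.245, 0.969, -0.003], [-0.005, -0.002, -1.0]]
wrist_force: [3.2, -3.6, 1.3]
opening: 0.237
finger_force: 30.0
```

>>> play_rows --increments "0.1 0 0.016 0 0 0 0;0.1 -0.002 0.032 0 0 0 0;0.1 -0.004 0.048 0 0 0 0;0.1 -0.004 0.048 0 0 0 0"

```text
time_s: 7.75
ee_pos: [0.4575, -0.0887, 0.0953]
tcp_rot: [[-0.969, 0.245, 0.003], [0.245, 0.969, -0.002], [-0.004, -0.001, -1.0]]
wrist_force: [2.7, -4.5, 2.8]
opening: 0.237
finger_force: 30.0
```

>>> play_rows --increments "0.1 -0.003 0.016 0 0 0 0;0.1 -0.006 0.032 0 0 0 0;0.1 -0.006 0.032 0 0 0 0"

```text
time_s: 8.05
ee_pos: [0.4579, -0.0875, 0.0952]
tcp_rot: [[-0.969, 0.248, 0.002], [0.248, 0.969, -0.005], [-0.003, -0.004, -1.0]]
wrist_force: [0.2, -11.6, 4.8]
opening: 0.238
finger_force: 30.0
```

>>> play_rows --increments "0.1 -0.004 0.016 0 0 0 0;0.1 -0.008 0.03 0 0 0 0;0.1 -0.008 0.03 0 0 0 0;0.1 -0.008 0.03 0 0 0 0"

```text
time_s: 8.45
ee_pos: [0.4581, -0.0869, 0.0951]
tcp_rot: [[-0.968, 0.25, -0.001], [0.25, 0.968, -0.007], [-0.001, -0.007, -1.0]]
wrist_force: [-4.8, -18.7, 8.0]
opening: 0.236
finger_force: 30.0
```

>>> play_rows --increments "0.1 0 0.012 0 0 0 0;0.1 0 0.024 0 0 0 0;0.1 0 0.024 0 0 0 0;0.1 0 0.024 0 0 0 0"

```text
time_s: 8.85
ee_pos: [0.4583, -0.0864, 0.0951]
tcp_rot: [[-0.968, 0.252, -0.001], [0.252, 0.968, -0.009], [-0.001, -0.009, -1.0]]
wrist_force: [-5.9, -25.6, 8.0]
opening: 0.238
finger_force: 30.0
```

```bash
python3 - <<'E'
from h import *
c=arm.read_camera("top"); s=arm.sense(); print(s["wrist_force"],s["ee_pos"])
a=cv2.resize(c["img"][190:270,230:360,::-1],None,fx=5,fy=5,interpolation=cv2.INTER_CUBIC); cv2.imwrite("pics/t2.png",cv2.convertScaleAbs(a,alpha=1.6))
E
```

```text
[ -5.87972594 -25.23248529   8.76452339] [ 0.45830436 -0.0864008   0.09509426]
```

View pics/t2.png

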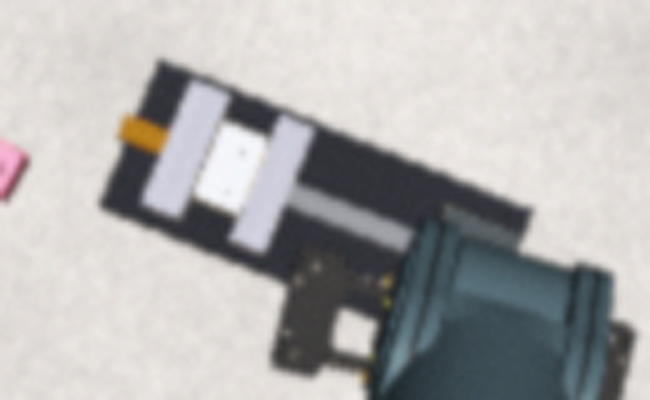

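The cartridge at crop (232,167) is squared up and touching both jaws, and the knob force is about 25 N. I back off the stored push, release the crank and rise.

>>> play_rows --increments "0.1 0 -0.03 0 0 0 0;0.1 0 -0.06 0 0 0 0;0.1 0 -0.06 0 0 0 0;0.5 0 -0.06 0 0 0 0;0.5 0 -0.06 0 0 0 0;0.5 0 -0.06 0 0 0 0;0.5 0 -0.06 0 0 0 0;0.5 0 -0.06 0 0 0 0"

```text
time_s: 9.7
ee_pos: [0.4584, -0.0839, 0.0946]
tcp_rot: [[-0.97, 0.244, -0.0], [0.244, 0.97, 0.0], [0.0, 0.0, -1.0]]
wrist_force: [-0.2, 0.2, -0.7]
opening: 0.498
finger_force: 0.0
```

>>> play_rows --increments "0.5 0 0 -0.3 0 0 0;0.5 0 0 -0.6 0 0 0;0.5 0 0 -1 0 0 0;0.5 0 0 -1 0 0 0;0.5 0 0 -1 0 0 0"

```text
time_s: 10.2
ee_pos: [0.4591, -0.0839, 0.2156]
tcp_rot: [[-0.97, 0.244, 0.002], [0.244, 0.97, 0.0], [-0.002, 0.001, -1.0]]
wrist_force: [-1.1, -0.3, -1.0]
opening: 0.501
finger_force: 0.0
```

>>> play_rows --increments "0 0.03 1 0 0 0 0;0 0.03 1 0 0 0 0;0 0.03 1 0 0 0 0;0 0.03 1 0 0 0 0"

```text
time_s: 10.6
ee_pos: [0.4837, 0.0367, 0.2131]
tcp_rot: [[-0.971, 0.238, -0.003], [0.238, 0.971, 0.0], [0.003, -0.0, -1.0]]
wrist_force: [-0.6, -0.2, -0.8]
opening: 0.162
finger_force: 0.0
```

>>> play_rows --increments "0 0.03 1 0 0 0 0;0 0.03 1 0 0 0 0;0 0.03 1 0 0 0 0;0 0.03 1 0 0 0 0"

```text
time_s: 11.0
ee_pos: [0.5095, 0.1524, 0.2133]
tcp_rot: [[-0.971, 0.24, -0.002], [0.24, 0.971, -0.0], [0.002, -0.001, -1.0]]
wrist_force: [-0.8, -0.9, 0.7]
opening: 0.01
finger_force: 0.0
```

>>> play_rows --increments "0 0.03 0.9 0 0 0 0;0 0.03 0.9 0 0 0 0;0 0.03 0.9 0 0 0 0;0 0.03 0.9 0 0 0 0;0 0.03 0.9 0 0 0 0"

```text
time_s: 11.5
ee_pos: [0.533, 0.2523, 0.214]
tcp_rot: [[-0.969, 0.247, -0.001], [0.247, 0.969, -0.003], [0.001, -0.003, -1.0]]
wrist_force: [-0.3, 0.6, -0.4]
opening: 0.001
finger_force: 0.0
```

```bash
python3 - <<'E'
from h import *
s=arm.sense(); c=arm.read_camera("wrist"); print(s["ee_pos"]); np.savez("w2.npz",**{k:v for k,v in c.items()})
cv2.imwrite("pics/w2.png",cv2.convertScaleAbs(c["img"][:,:,::-1],alpha=1.8,beta=10))
t=arm.read_camera("top"); cv2.imwrite("pics/t3.png",cv2.convertScaleAbs(cv2.resize(t["img"][190:270,230:360,::-1],None,fx=5,fy=5,interpolation=cv2.INTER_CUBIC),alpha=1.6))
E
```

```text
[0.5330176  0.25226086 0.21403891]
```

View pics/w2.png

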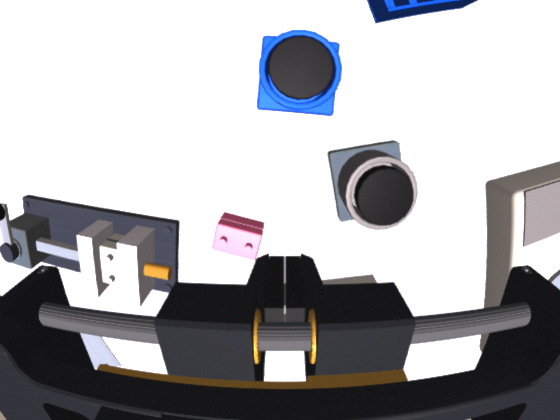

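View pics/t3.png

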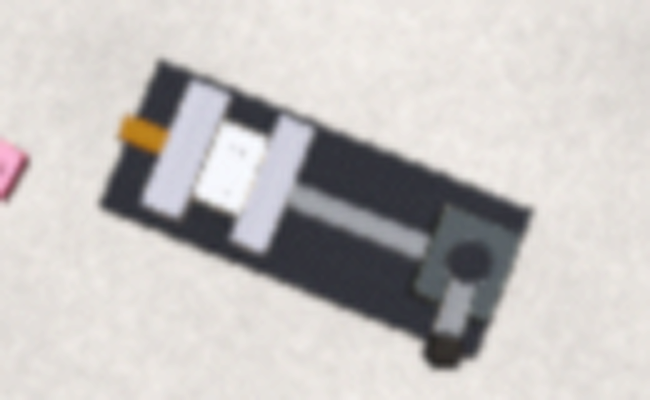

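The clamp view shows the jaws still closed on the cartridge at (232,167) with the crank free. The wrist view shows the grey pod's cap at about (385,194) and its rim at (381,193).

```bash
python3 - <<'E'
from h import *
c=np.load("w2.npz"); s=arm.sense(); g=cv2.cvtColor(c["img"],cv2.COLOR_RGB2GRAY)
m=(g<45).astype(np.uint8); m[:, :330]=0; m[:130]=0; m[245:]=0; m[:,430:]=0
n,l,st,ce=cv2.connectedComponentsWithStats(m); i=1+np.argmax(st[1:,4]); 
print(st[i],ce[i]); print("cap eyeballed",wray(c,s,(385,194),.082),"blob",wray(c,s,ce[i],.082),"rim",wray(c,s,(381,193),.07))
for t in ([.552,.3432,.12],): print(shift(s,t))
z=c["z_map"]; print(z[180:205:8,375:395:6])
E
```

```text
[ 353  164   60   61 2867] [383.2497384  194.71468434]
cap eyeballed [0.55080698 0.34345846 0.082     ] blob [0.55107147 0.3416962  0.082     ] rim [0.55294466 0.34272733 0.07      ]
[0.035 0.772 0.786]
[[0.2827962  0.28298905 0.28197917 0.28299206]
 [0.28479445 0.28566515 0.28483623 0.28573313]
 [0.28723225 0.28781337 0.2881875  0.28774807]
 [0.29088706 0.29055825 0.29098797 0.29072398]]
```

>>> play_rows --increments "0 0.035 0.77 0 0 0 0;0 0.035 0.77 0 0 0 0;0 0.035 0.77 0 0 0 0;0 0.035 0.77 0.3 0 0 0;0 0.035 0.77 0.6 0 0 0;0 0.035 0.77 0.8 0 0 0;0 0.035 0.77 0.8 0 0 0;0 0.035 0.77 0.8 0 0 0"

```text
time_s: 12.4
ee_pos: [0.5521, 0.3449, 0.1194]
tcp_rot: [[-0.969, 0.246, 0.0], [0.246, 0.969, -0.001], [-0.0, -0.001, -1.0]]
wrist_force: [0.5, -0.9, 0.4]
opening: 0.005
finger_force: 0.0
```

>>> play_rows --increments "0 0 0 0.1 0 0 0;0 0 0 0.2 0 0 0;0 0 0 0.25 0 0 0;0 0 0 0.25 0 0 0;0 0 0 0.25 0 0 0"

```text
time_s: 12.9
ee_pos: [0.5515, 0.3465, 0.0887]
tcp_rot: [[-0.97, 0.244, -0.0], [0.244, 0.97, -0.0], [-0.0, -0.0, -1.0]]
wrist_force: [-0.0, 0.2, 1.0]
opening: 0.003
finger_force: 0.0
```

>>> play_rows --increments "0 0 -0.025 0.02 0 0 0;0 0 -0.025 0.03 0 0 0;0 0 -0.025 0.04 0 0 0;0 0 -0.025 0.04 0 0 0"

```text
time_s: 13.3
ee_pos: [0.5507, 0.3436, 0.0838]
tcp_rot: [[-0.97, 0.244, -0.0], [0.244, 0.97, -0.0], [0.0, -0.0, -1.0]]
wrist_force: [0.7, 0.5, -0.1]
opening: 0.0
finger_force: 0.0
```

>>> play_rows --increments "0 0 0 0.01 0 0 0;0 0 0 0.02 0 0 0;0 0 0 0.02 0 0 0;0 0 0 0.02 0 0 0"

```text
time_s: 13.7
ee_pos: [0.5509, 0.3437, 0.0818]
tcp_rot: [[-0.97, 0.244, 0.0], [0.244, 0.97, 0.0], [-0.0, 0.0, -1.0]]
wrist_force: [-0.3, 0.3, 2.2]
opening: 0.007
finger_force: 1.3
```

>>> play_rows --increments "0 0 0 0.01 0 0 0;0 0 0 0.02 0 0 0;0 0 0 0.02 0 0 0;0 0 0 0.02 0 0 0"

```text
time_s: 14.1
ee_pos: [0.5509, 0.3437, 0.0792]
tcp_rot: [[-0.97, 0.244, 0.0], [0.244, 0.97, 0.0], [-0.0, 0.0, -1.0]]
wrist_force: [-1.0, 0.2, 4.6]
opening: 0.006
finger_force: 1.9
```

>>> play_rows --increments "0 0 0 0.02 0 0 0;0 0 0 0.035 0 0 0;0 0 0 0.05 0 0 0;0 0 0 0.05 0 0 0;0 0 0 0.05 0 0 0"

```text
time_s: 14.6
ee_pos: [0.5509, 0.3437, 0.0733]
tcp_rot: [[-0.97, 0.244, 0.0], [0.244, 0.97, 0.0], [-0.0, 0.0, -1.0]]
wrist_force: [-1.6, 0.4, 6.8]
opening: 0.004
finger_force: 3.4
```

>>> play_rows --increments "0 0 0 0.01 0 0 0;0 0 0 0.02 0 0 0;0 0 0 0.028 0 0 0;0 0 0 0.028 0 0 0;0 0 0 0.028 0 0 0;0 0 0 0.028 0 0 0"

```text
time_s: 15.2
ee_pos: [0.5509, 0.3437, 0.0702]
tcp_rot: [[-0.97, 0.244, 0.0], [0.244, 0.97, 0.0], [-0.0, 0.0, -1.0]]
wrist_force: [-2.2, -0.5, 7.9]
opening: 0.002
finger_force: 4.2
```

```bash
python3 - <<'E'
from h import *
for _ in range(3):
    t=arm.read_camera("top"); s=arm.sense(); print(s["ee_pos"],s["wrist_force"])
t=arm.read_camera("scene")
a=cv2.resize(t["img"][110:260,200:360,::-1],None,fx=4,fy=4,interpolation=cv2.INTER_CUBIC); cv2.imwrite("pics/s4.png",cv2.convertScaleAbs(a,alpha=1.6))
E
```

```text
[0.55089341 0.34376539 0.07022372] [-2.31140834 -0.02385837  9.25427227]
[0.55089414 0.34375268 0.0702214 ] [-1.52030271 -0.24470743  7.89846959]
[0.55091592 0.34373024 0.07024161] [-2.54151318 -0.04670229  8.33636666]
```

View pics/s4.png

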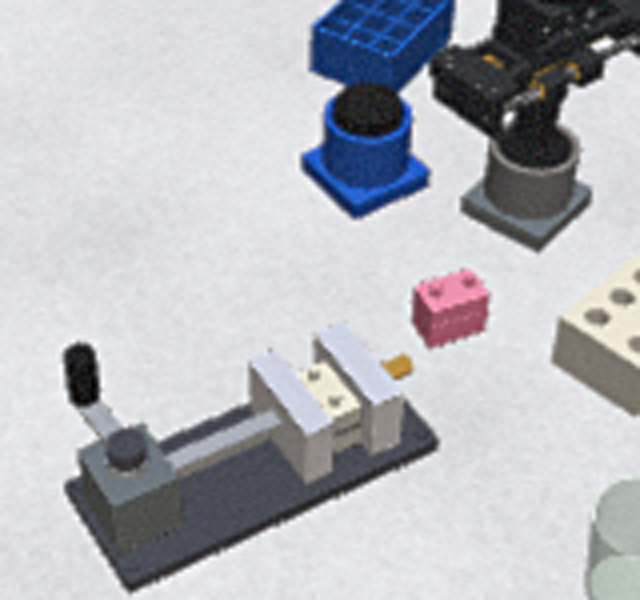

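The view shows the plunger held at collar level at (537,150), the cartridge gripped at (330,400), and the crank free at (82,375). TCP height is 0.0702 m with about 8.5 N of push, which matches the enabled position, so I hand in.

```bash
python3 -c "
from station import arm
print(arm.close_job())"
```

```text
the job is handed in; nothing more can be done
None
```

The job is handed in: the cartridge is clamped snugly between the jaws, the crank is released, and the plunger is held about level with its collar rim (TCP at 70.2 mm, about 8.5 N); the bare mushroom button and the other items were not touched.

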